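Silence and restart a syringe pump after a syringe change

TASK

A fresh syringe has been fitted to one of the two syringe pumps on the bench, and that pump is now in alarm: its red lamp is lit. On that pump press these keys lightly with a fingertip, one after the other, letting each spring back: the yellow alarm-mute key, then the white confirm key, then the green start key. Press no other key, do not touch the running pump (green lamp lit), and do not pick up or shift anything.

Things in the scene. Friction and masses are not known exactly. Their poses are not given: they have to be found in the camera images.
- pump_alarm: Cream bench-top syringe pump in alarm (red lamp lit, red marks on its display). 200 mm deep (own x), 260 mm wide (own y), about 2.4 kg, loose on rubber feet: must not be shifted, and over 20 N on it or its keys is too hard. Origin: centre of its underside; own z up; own -x is its front, roughly facing the robot; own +y its left end seen from the front
- alarm_panel (a point): Middle of pump_alarm's key panel, which slopes up at 20 degrees from height 35 mm at the front edge (pump x = -100 mm) to 71 mm at pump x = 0. Lower row of four keys, 50 mm apart, tops centred at pump x = -71 mm, z = 55 mm: from the left (+y) yellow, red, white, green. Upper row: display left, two grey keys right (tops at x = -25 mm, z = 72 mm). Same axes as the pump
- alarm_lamp (a point): Top of pump_alarm's lit red lamp, an 80 by 16 mm bar on the left of the front edge of the deck, 94 mm high; the green lamp to its right is dark. The deck behind the panel is 85 mm high; on it a large syringe lies along the pump's y, its axis at pump x = +58 mm; syringe, clamp and pusher reach 137 mm high, from pump x = +30 mm back. Same axes as the pump
- pump_running: The second pump, same kind, size, keys and axes as pump_alarm, but its right, green lamp is lit and the marks on its display are green: it is infusing and must not be touched. Origin: centre of its underside
- mute_key_top (a point): Centre of the top face of pump_alarm's yellow, crossed-out bell key (20 by 24 mm, 9 mm proud); moves with the key. Own z is the panel's normal, 20 degrees off vertical towards the pump's front; own x up the slope, own y along the row
- mute_key (a joint): Travel in m of pump_alarm's key: yellow, crossed-out bell; lower row, y = +75 mm. 0 = up, 0.006 = fully down, moves along the panel's inward normal. Sprung: starts to move at 2.4 N, 7.2 N fully down; counts as pressed beyond 0.003 (4.8 N), springs back by itself
- stop_key (a joint): Travel in m of pump_alarm's key: red, white square (stop); lower row, y = +25 mm. 0 = up, 0.006 = fully down, moves along the panel's inward normal. Sprung: starts to move at 2.4 N, 7.2 N fully down; counts as pressed beyond 0.003 (4.8 N), springs back by itself
- confirm_key_top (a point): Centre of the top face of pump_alarm's white, dark tick (confirm syringe) key (20 by 24 mm, 9 mm proud); moves with the key. Own z is the panel's normal, 20 degrees off vertical towards the pump's front; own x up the slope, own y along the row
- confirm_key (a joint): Travel in m of pump_alarm's key: white, dark tick (confirm syringe); lower row, y = -25 mm. 0 = up, 0.006 = fully down, moves along the panel's inward normal. Sprung: starts to move at 2.4 N, 7.2 N fully down; counts as pressed beyond 0.003 (4.8 N), springs back by itself
- start_key_top (a point): Centre of the top face of pump_alarm's green, white triangle (start infusion) key (20 by 24 mm, 9 mm proud); moves with the key. Own z is the panel's normal, 20 degrees off vertical towards the pump's front; own x up the slope, own y along the row
- start_key (a joint): Travel in m of pump_alarm's key: green, white triangle (start infusion); lower row, y = -75 mm. 0 = up, 0.006 = fully down, moves along the panel's inward normal. Sprung: starts to move at 2.4 N, 7.2 N fully down; counts as pressed beyond 0.003 (4.8 N), springs back by itself
- down_key (a joint): Travel in m of pump_alarm's key: grey, arrow; upper row, y = -45 mm. 0 = up, 0.006 = fully down, moves along the panel's inward normal. Sprung: starts to move at 2.4 N, 7.2 N fully down; counts as pressed beyond 0.003 (4.8 N), springs back by itself
- up_key (a joint): Travel in m of pump_alarm's key: grey, arrow; upper row, y = -90 mm. 0 = up, 0.006 = fully down, moves along the panel's inward normal. Sprung: starts to move at 2.4 N, 7.2 N fully down; counts as pressed beyond 0.003 (4.8 N), springs back by itself
- brass_adaptor: Loose stepped brass ring, 52 mm across the foot, 22 mm high, on the bench in front of the pumps; leave alone. Origin: centre of its underside
- brass_collar: Second loose stepped brass ring, same size as brass_adaptor; leave alone. Origin: centre of its underside
- black_cap: Loose black plastic cap standing on the bench, 32 mm across, 34 mm high; leave alone. Origin: centre of its underside
- spare_syringe: Loose capped syringe lying on the bench along its own x, 115 mm long, 24 mm high, 34 mm wide at its flange; leave alone. Origin: underside, near mid-length
- amber_vial: Loose amber vial, 38 mm across, 62 mm high, standing left of the pumps; leave alone. Origin: centre of its underside
- clear_vial: Loose clear vial with blue cap, 32 mm across, 54 mm high, standing left of the pumps; leave alone. Origin: centre of its underside
- tape_roll: Loose roll of white tape lying flat, 72 mm across, 25 mm high, right of the pumps; leave alone. Origin: centre of its underside

How it is judged:
By the outcome, as a careful person would: the job done as asked, in the order asked, and still so for the second after the job is handed in, with the robot touching nothing.
It also fails if it takes over 40 s, if anything falls off the work surface, if the arm or the gripper's body presses on something with over 40 N, if the wrist force passes 120 N, or if a joint passes its speed limit or range.

ROBOT

A 7-joint arm with a two-finger parallel gripper is mounted at the origin on the work surface. World frame = base frame: x ahead of the robot, y to its left, z up, the work surface at z = 0. Lengths are in mm, angles in rad, forces in N, time in s.
With the tool pointing down it reaches from about 400 to 875 mm from the base axis. Payload 4.4 kg.
Tool frame: the origin (TCP) lies at the very end of the fingers, on their centre line; the grasp point (between the pads) lies 19 mm behind it; z points along the fingers, x is the direction in which the jaws open and shut, and the axes are right-handed (so a half turn about z gives the same grasp; the last joint's range is limited). The gripper opens to 85 mm and grips with 20 to 120 N. Pads are 22 mm wide; open, the fingers measure 114 mm over their backs; the gripper's body (76 mm by 85 mm) begins 54 mm behind the grasp point. The pads swing forward as they close: fully open they stand 13 mm farther back than shut.
Start: joints at [1.221, 0.628, 0.038, 1.517, -0.027, 0.996, -0.02], TCP at [182.031, -624.005, 231.313] pointing down, gripper open.
Joint ranges: [-3.06, 3.06], [-0.37, 2.12], [-1.25, 1.32], [0.18, 2.47], [-1.1, 4.24], [0.23, 1.98], [-2.94, 2.94]. Speed limits (rad/s): [2.57, 2.57, 3.14, 3.14, 3.14, 3.14, 3.14].

INTERFACE

Orientations are given as [roll, pitch, yaw] about the fixed x, y, z axes, in that order (R = Rz(yaw) Ry(pitch) Rx(roll)).
In Python, from cell import telemetry, get_image, get_calibration, ctrl gives the robot as it stands. The module is installed in compiled form; this text tells all that it offers.
- The arm moves only by the tool arm_command, never from a script. Its arguments are lists of equal length, an entry for each row: "rot": the turn, a rotation vector about the world's x, y, z in degrees, a list of three; "slide": the shift along the world's x, y, z in mm, a list of three; "gripper": the finger opening in mm, from 0 to 85.4. A call has 1 to 5 rows; each row shifts and turns the pose as measured when the row begins; what a row does not reach is not made up. A row lasts 1/12 s, in which the tool goes at most 41.7 mm and 7.16 degrees, less where a joint would pass 70% of its speed; a pose out of reach is approached as far as the arm can. A call with a gripper value outside its range is refused whole. The fingers move at their own pace and stop on an object; the grip force is fixed at half the most. Time passes only in rows, so rows that do not move let the fingers close. It gives the time, the measured TCP pose, the force and the opening at its end, in the units of the state.
- telemetry.read_state(): the state, without advancing time (a new reading comes with each control period).
- get_image(name): name is "scene" or "top" or "wrist"; returns (picture, depth): 480x640x3 uint8, red, green, blue; 480x640 float32, mm along the optical axis (not along the pixel's ray), 0 where there is no reading.
- get_calibration(name): a dict with "fx", "fy", "cx", "cy" (pixels), "D" ([k1, k2, p1, p2, k3] as OpenCV has them; the pictures are not rectified), "xyz" and "attitude" of the camera in the world. Camera axes: x right, y up, looking along -z (the intrinsics and any distortion apply to the point x, -y, -z); pixel columns grow to the right and rows downward; lengths in mm; the calibration is good to about 2 mm. A picture is of the moment at which its call begins: read the wrist's pose just before it. get_calibration takes no time and is no camera call; for the wrist camera it gives the pose at the moment of the call.
- ctrl.finish_job(): hands the job in, once; it reports no verdict.
The state is a dict: "clock": time; "qpos": joint angles; "qd": joint speeds; "tau": joint torques, N m; "eef_pos": TCP position; "tool_rot": TCP orientation; "force": force on the tool from outside, world axes, zero at the start; "torque": the same for the moment, N m; "width": finger opening in mm.
Only numpy, scipy, OpenCV 4.12 (cv2) and the standard library are available. Lean on these libraries where they do the work, as an engineer would, in place of code of your own. Each camera call takes 0.05 s, during which the arm holds its last target.

## Working session

There is one attempt and no reset: what is moved stays moved. The work goes in short steps, Python scripts to look and compute and a tool call to move; the robot and the scene stay as the last step left them, time stands still between calls to the robot, and variables do not carry over. Pictures are saved under pics/ and viewed, and the job is handed in when it is done.

Besides the shell and the picture viewer there is one more tool, called after "Call:" as name(argument=value, ...), one argument or row to a line, values as JSON. arm_command: Moves the arm, as the interface text tells. Its arguments: {"type":"object","properties":{"rot":{"type":"array"},"slide":{"type":"array"},"gripper":{"type":"array"}},"required":["rot","slide","gripper"]}

```bash
mkdir -p pics
python3 - <<'E'
from cell import telemetry,get_image,get_calibration
import cv2,numpy as np
print(telemetry.read_state())
for n in ["scene","top"]:
    im,d=get_image(n); cv2.imwrite(f"pics/{n}0.png",im[:,:,::-1]); np.save(f"pics/{n}0.npy",d); print(n,get_calibration(n))
E
```

```text
{'clock': 0.0, 'qpos': array([ 1.22123082,  0.62933875,  0.03845253,  1.51837773, -0.02700755,
        0.99630156, -0.02001438]), 'qd': array([ 0.00153088,  0.00102241,  0.00159294,  0.00037288, -0.00040285,
       -0.00071201, -0.00016105]), 'tau': array([ 9.37863042e-04, -5.63398898e+01,  1.22635726e+00, -1.93450034e+01,
        1.09849582e-02,  1.03844027e-02, -1.38436531e-05]), 'eef_pos': array([ 181.82918548, -623.39246682,  230.3909538 ]), 'tool_rot': array([ 3.14156768e+00,  1.90694991e-03, -1.28705811e+00]), 'force': array([ 0.22216094, -0.25645699, -0.70372025]), 'torque': array([ 0.03499103, -0.00819141, -0.00012499]), 'width': 85.6301188325809}
scene {'fx': 450.6094951204016, 'fy': 450.6094951204016, 'cx': 325.20726446043966, 'cy': 243.1700709126161, 'D': array([-0.07001983,  0.        ,  0.        ,  0.        ,  0.        ]), 'xyz': array([1340.08412565,  442.07298466,  720.53237332]), 'attitude': array([0.97383248, 0.0108238 , 2.0936982 ])}
top {'fx': 436.7078939509671, 'fy': 436.7078939509671, 'cx': 319.8789003602323, 'cy': 238.67250274541303, 'D': array([-0.08980794,  0.        ,  0.        ,  0.        ,  0.        ]), 'xyz': array([ 343.63514412,  -14.12433003, 1300.18421727]), 'attitude': array([ 0.14423757,  0.00514465, -1.59643199])}
```

View pics/scene0.png

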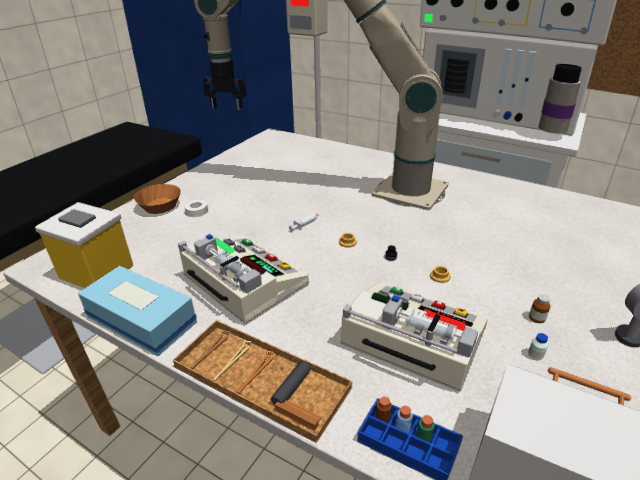

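View pics/top0.png

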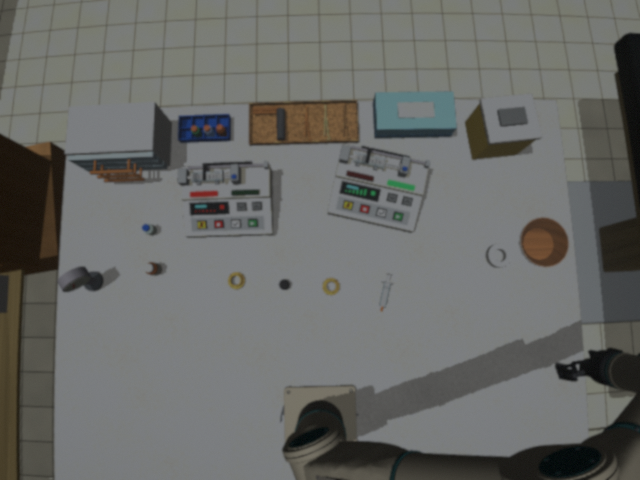

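The left pump in the top view, around (227,200), has the red lamp lit at (204,194). The right pump, around (380,190), has its green lamp lit. I'll enlarge the left one.

```bash
cat > h.py <<'E'
import numpy as np,cv2
from scipy.spatial.transform import Rotation as Ro
from cell import telemetry,get_image,get_calibration
def ray(c,px):
    K=np.array([[c['fx'],0,c['cx']],[0,c['fy'],c['cy']],[0,0,1]])
    p=cv2.undistortPoints(np.array(px,float).reshape(-1,1,2),K,c['D']).reshape(-1,2)
    return np.c_[p[:,0],-p[:,1],-np.ones(len(p))]@Ro.from_euler('xyz',c['attitude']).as_matrix().T
def atz(c,px,z):
    r=ray(c,px); z=np.broadcast_to(z,len(r)); return c['xyz']+r*((z-c['xyz'][2])/r[:,2])[:,None]
def atd(c,px,d):
    return c['xyz']+ray(c,px)*np.asarray(d)[:,None]
def proj(c,P):
    R=Ro.from_euler('xyz',c['attitude']).as_matrix()
    q=(np.atleast_2d(P)-c['xyz'])@R*[1,-1,-1]
    K=np.array([[c['fx'],0,c['cx']],[0,c['fy'],c['cy']],[0,0,1]])
    return cv2.projectPoints(q,np.zeros(3),np.zeros(3),K,c['D'])[0].reshape(-1,2)
E
python3 - <<'E'
from h import *
im=cv2.imread('pics/top0.png'); cv2.imwrite('pics/topc.png',cv2.resize(im[150:250,170:285],None,fx=6.9,fy=6,interpolation=cv2.INTER_CUBIC))
c=get_calibration('top');d=np.load('pics/top0.npy')
for p in [(300,330),(200,330),(202,225),(219,224),(236,224),(252,223),(204,193)]:
    print(p,atd(c,[p],[d[p[1],p[0]]]).round(1))
E
```

```text
(300, 330) [[263.7  52.9   1.1]]
(200, 330) [[269.5 347.9   3.6]]
(202, 225) [[573.5 329.8  57.4]]
(219, 224) [[575.7 280.6  53.9]]
(236, 224) [[574.  230.3  55.8]]
(252, 223) [[575.5 183.3  56.8]]
(204, 193) [[658.5 314.3  98.4]]
```

View pics/topc.png

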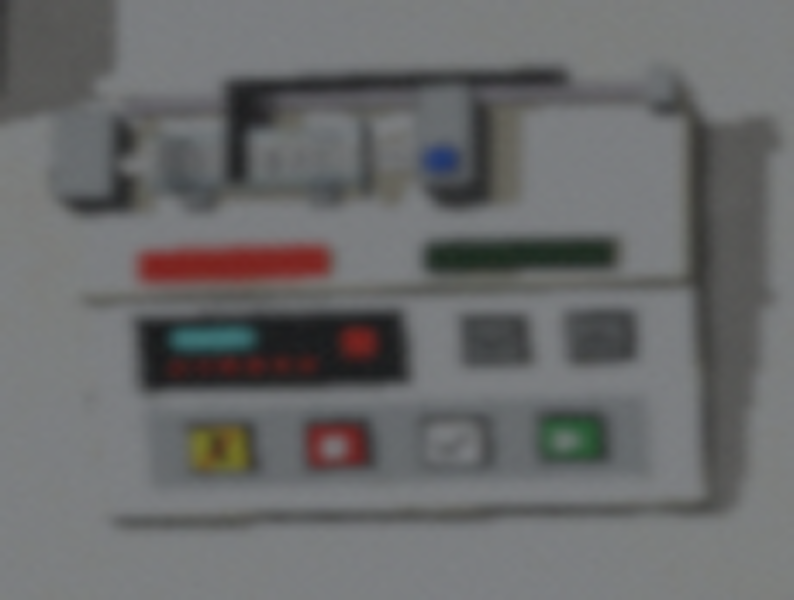

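Run:
```python
from h import *
from scipy.optimize import least_squares
c=get_calibration('top');
uv=np.array([(221,448),(339,445),(455,441),(573,437),(496,340),(601,337),(235,264),(522,255)])
px=np.c_[170+(uv[:,0]+.5)/6.9-.5,150+(uv[:,1]+.5)/6-.5]
M=np.array([[-71,75,55],[-71,25,55],[-71,-25,55],[-71,-75,55],[-25,-45,72],[-25,-90,72]])
P=atz(c,px[:6],M[:,2]); print(P.round(1)); L=atz(c,px[6:],94); print(L.round(1))
f=lambda s:(np.c_[np.cos(s[2])*M[:,0]-np.sin(s[2])*M[:,1]+s[0],np.sin(s[2])*M[:,0]+np.cos(s[2])*M[:,1]+s[1]]-P[:,:2]).ravel()
s=least_squares(f,[650,250,0]).x
print(s,np.degrees(s[2]),f(s).reshape(-1,2).round(1))
Rz=Ro.from_euler('z',s[2]).as_matrix(); K=M@Rz.T+[s[0],s[1],0]; print(K.round(1))
im=cv2.imread('pics/scene0.png');q=proj(get_calibration('scene'),K);print(q.round(1))
for a in q: cv2.drawMarker(im,tuple(int(v) for v in a.round()),(255,0,255),0,5,1)
cv2.imwrite('pics/sc.png',cv2.resize(im[270:390,330:500],None,fx=4.7,fy=4.7,interpolation=cv2.INTER_CUBIC))
# tool
R0=Ro.from_euler('xyz',telemetry.read_state()['tool_rot'])
Rt=Ro.from_euler('z',s[2])*Ro.from_euler('y',-20,degrees=True)*Ro.from_euler('x',np.pi)
print((Ro.from_euler('z',s[2])*R0.inv()*1).as_rotvec())
print('total rv deg',np.degrees((Rt*R0.inv()).as_rotvec()), 'normal in',Rt.as_matrix()[:,2])
```

```text
[[576.2 331.7  55. ]
 [576.3 281.2  55. ]
 [576.9 231.8  55. ]
 [577.5 181.8  55. ]
 [622.6 211.4  72. ]
 [622.8 167.3  72. ]]
[[657.9 316.5  94. ]
 [658.6 196.7  94. ]]
[6.47594387e+02 2.57019883e+02 5.50119589e-03] 0.31519530685076086 [[-0.1 -0.1]
 [ 0.2  0.4]
 [-0.2 -0.2]
 [-0.5 -0.2]
 [ 0.2  0.5]
 [ 0.3 -0.4]]
[[576.2 331.6  55. ]
 [576.5 281.6  55. ]
 [576.7 231.6  55. ]
 [577.  181.6  55. ]
 [622.8 211.9  72. ]
 [623.1 166.9  72. ]]
[[460.9 310.2]
 [438.6 302.8]
 [417.1 295.7]
 [396.4 288.8]
 [401.8 299. ]
 [382.7 292.5]]Traceback (most recent call last):
  File "<stdin>", line 18, in <module>
TypeError: Argument 'other' has incorrect type (expected scipy.spatial.transform._rotation.Rotation, got int)
```

View pics/sc.png

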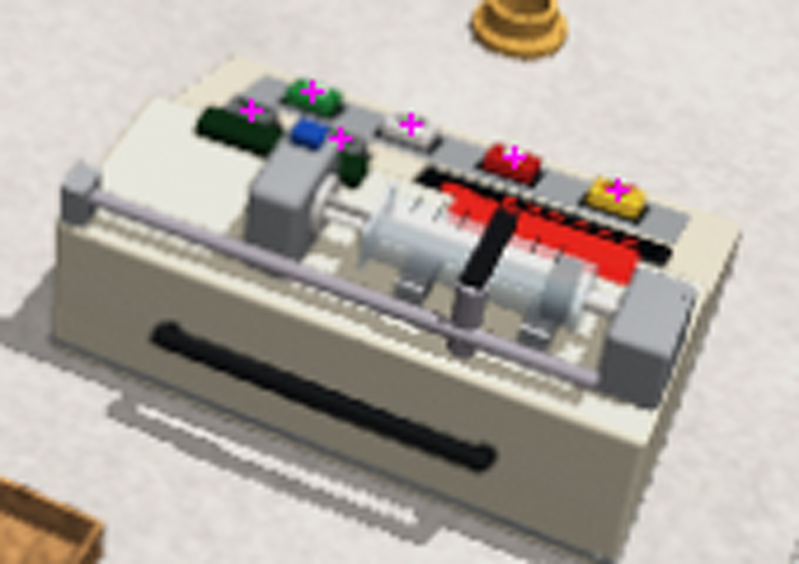

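Both cameras agree on the pump's position: the projected key tops sit on the keys in the scene view, and the residuals are at most 0.5 mm. Now I'll travel at about 230 mm height, closing the gripper and turning the tool on the way.

Call:
arm_command(
  rot=[
    [0, 0, 6],
    [0, 0, 6],
    [0, 0, 6],
    [0, 0, 6],
    [0, 0, 6],
  ],
  slide=[
    [27, 23, 0],
    [27, 23, 0],
    [27, 23, 0],
    [27, 23, 0],
    [27, 23, 0],
  ],
  gripper=[0, 0, 0, 0, 0],
)

```text
clock: 0.52
eef_pos: [308.2, -510.1, 227.6]
tool_rot: [3.132, 0.004, -0.761]
force: [1.5, 0.4, -0.1]
width: 25.4
```

Call:
arm_command(
  rot=[
    [0, 0, 6],
    [0, 0, 6],
    [0, 0, 6],
    [0, 0, 6],
    [0, 0, 6],
  ],
  slide=[
    [27, 23, 2],
    [27, 23, 2],
    [27, 23, 2],
    [27, 23, 2],
    [27, 23, 2],
  ],
  gripper=[0, 0, 0, 0, 0],
)

```text
clock: 0.93
eef_pos: [446.9, -387.5, 236.1]
tool_rot: [3.133, 0.009, -0.212]
force: [0.5, -0.9, -0.6]
width: -0.0
```

Call:
arm_command(
  rot=[
    [0, 0, 5],
    [0, 0, 5],
    [0, 0, 3],
    [0, 0, 0],
    [0, 0, 0],
  ],
  slide=[
    [25, 30, 2],
    [25, 30, 2],
    [25, 30, 2],
    [15, 35, 2],
    [10, 38, 2],
  ],
  gripper=[0, 0, 0, 0, 0],
)

```text
clock: 1.35
eef_pos: [552.7, -219.2, 244.4]
tool_rot: [3.133, 0.008, 0.028]
force: [0.9, 0.3, 0.2]
width: -0.3
```

Call:
arm_command(
  rot=[
    [0, 0, 0],
    [0, 0, 0],
    [0, 0, 0],
    [0, 0, 0],
    [0, 0, 0],
  ],
  slide=[
    [0, 40, 0],
    [0, 40, 0],
    [0, 40, 0],
    [0, 40, 0],
    [0, 40, 0],
  ],
  gripper=[0, 0, 0, 0, 0],
)

```text
clock: 1.77
eef_pos: [553.7, -10.8, 242.6]
tool_rot: [3.134, 0.008, 0.028]
force: [1.2, 1.4, 0.3]
width: -0.2
```

Call:
arm_command(
  rot=[
    [0, -4, 0],
    [0, -4, 0],
    [0, -4, 0],
    [0, -4, 0],
    [0, -4, 0],
  ],
  slide=[
    [0, 40, 0],
    [0, 40, 0],
    [0, 40, 0],
    [0, 40, 0],
    [0, 40, 0],
  ],
  gripper=[0, 0, 0, 0, 0],
)

```text
clock: 2.18
eef_pos: [555.2, 195.4, 241.8]
tool_rot: [3.133, -0.351, 0.026]
force: [1.4, 0.1, -0.4]
width: -0.2
```

Call:
arm_command(
  rot=[
    [0, 0, 0],
    [0, 0, 0],
    [0, 0, 0],
    [0, 0, 0],
    [0, 0, 0],
  ],
  slide=[
    [0, 35, -10],
    [0, 35, -20],
    [0, 35, -20],
    [0, 30, -20],
    [0, 5, -10],
  ],
  gripper=[0, 0, 0, 0, 0],
)

```text
clock: 2.6
eef_pos: [548.3, 353.4, 161.7]
tool_rot: [-3.141, -0.358, 0.041]
force: [-1.2, 0.5, -0.1]
width: -0.1
```

```bash
cat > m.py <<'E'
from h import *
s=telemetry.read_state(); p=s['eef_pos']; R=Ro.from_euler('xyz',s['tool_rot'])
Rt=Ro.from_euler('z',0.0055)*Ro.from_euler('y',-20,degrees=True)*Ro.from_euler('x',np.pi)
print('pos',p.round(1),'F',s['force'].round(1),'clk',s['clock'],'rot need deg',np.degrees((Rt*R.inv()).as_rotvec()).round(1))
n=Rt.as_matrix()[:,2]
for k,t in dict(mute=[576.2,331.6,55],conf=[576.7,231.6,55],start=[577,181.6,55]).items():
    e=np.array(t)-p; a=e@n; print(k,'along',a.round(1),'lateral',(e-a*n).round(1))
E
python3 m.py
```

```text
pos [548.3 353.4 161.7] F [-1.2  0.5 -0.1] clk 2.6 rot need deg [-0.   0.5 -2. ]
mute along 109.8 lateral [ -9.6 -22.   -3.6]
conf along 109.8 lateral [  -9.1 -122.    -3.6]
start along 109.8 lateral [  -8.8 -172.    -3.6]
```

Call:
arm_command(
  rot=[
    [0, 0.5, -2],
    [0, 0, 0],
    [0, 0, 0],
    [0, 0, 0],
    [0, 0, 0],
  ],
  slide=[
    [4, -11, -20],
    [4, -11, -20],
    [5, 0, -20],
    [5, 0, -18],
    [0, 0, 0],
  ],
  gripper=[0, 0, 0, 0, 0],
)

```text
clock: 3.02
eef_pos: [562.0, 335.9, 76.0]
tool_rot: [3.14, -0.343, 0.016]
force: [1.1, -0.5, -0.7]
width: 0.0
```

```bash
python3 m.py
python3 - <<'E'
from h import *
im,d=get_image('wrist');cv2.imwrite('pics/w1.png',im[:,:,::-1])
im,d=get_image('scene');cv2.imwrite('pics/s1.png',cv2.resize(im[230:400,320:520,::-1],None,fx=4,fy=3.5))
E
```

```text
pos [562.  335.9  76. ] F [ 1.1 -0.5 -0.7] clk 3.0167 rot need deg [ 0.1 -0.3 -0.6]
mute along 24.6 lateral [ 5.8 -4.4  2.1]
conf along 24.5 lateral [   6.3 -104.4    2.1]
start along 24.5 lateral [   6.6 -154.4    2.1]
```

View pics/w1.png

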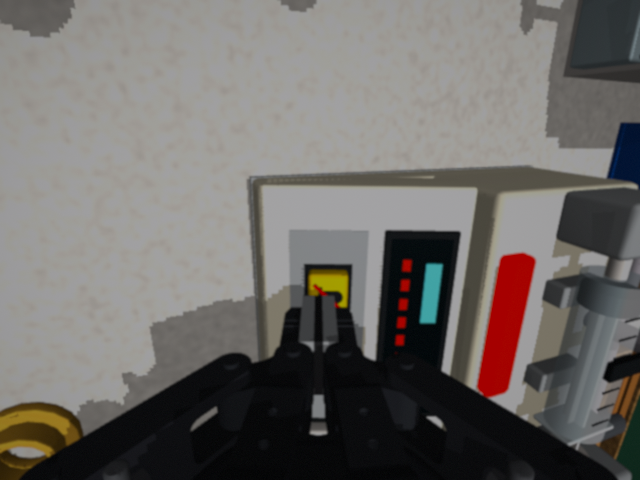

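View pics/s1.png

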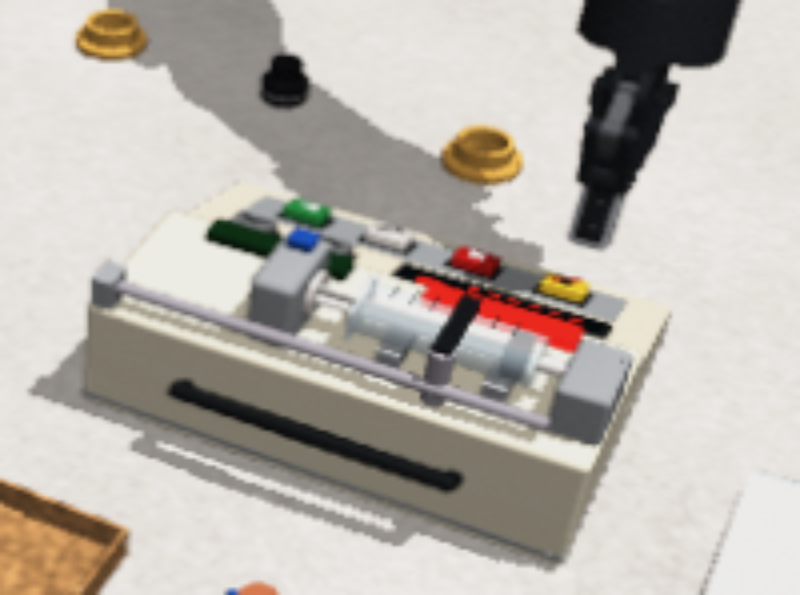

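The closed fingertip in the wrist view at (320,300) is next to the yellow key at (328,285). The scene view shows it hovering in front of and above that key.

Call:
arm_command(
  rot=[
    [0, 0, 0],
    [0, 0, 0],
    [0, 0, 0],
    [0, 0, 0],
  ],
  slide=[
    [4, -2, -4],
    [4, -1, -4],
    [3, -1, -5],
    [0, 0, 0],
  ],
  gripper=[0, 0, 0, 0],
)

```text
clock: 3.45
eef_pos: [576.4, 334.6, 69.7]
tool_rot: [-3.134, -0.351, 0.014]
force: [-0.1, -0.4, -0.7]
width: 0.2
```

```bash
python3 m.py
```

```text
pos [576.4 334.6  69.7] F [-0.1 -0.4 -0.7] clk 3.45 rot need deg [-0.4  0.1 -0.6]
mute along 13.7 lateral [-4.9 -3.  -1.8]
conf along 13.7 lateral [  -4.4 -103.    -1.8]
start along 13.7 lateral [  -4.1 -153.    -1.8]
```

Call:
arm_command(
  rot=[
    [0, 0, -0.5],
    [0, 0, 0],
    [0, 0, 0],
  ],
  slide=[
    [-1, -2, -4],
    [-1, -1, -4],
    [0, 0, 0],
  ],
  gripper=[0, 0, 0],
)

```text
clock: 3.7
eef_pos: [576.2, 331.5, 63.4]
tool_rot: [-3.131, -0.354, 0.002]
force: [0.3, 0.1, -1.4]
width: 0.1
```

```bash
python3 m.py
```

```text
pos [576.2 331.5  63.4] F [ 0.3  0.1 -1.4] clk 3.7 rot need deg [-0.6  0.3  0. ]
mute along 7.8 lateral [-2.7  0.1 -1. ]
conf along 7.8 lateral [ -2.2 -99.9  -1. ]
start along 7.8 lateral [  -1.9 -149.9   -1. ]
```

Call:
arm_command(
  rot=[
    [0, 0, 0],
    [0, 0, 0],
    [0, 0, 0],
  ],
  slide=[
    [-1, 0, -3],
    [0, 0, -3],
    [0, 0, 0],
  ],
  gripper=[0, 0, 0],
)

```text
clock: 3.95
eef_pos: [576.3, 331.8, 58.9]
tool_rot: [-3.129, -0.356, 0.001]
force: [0.7, 0.1, -0.5]
width: -0.3
```

```bash
python3 m.py
```

```text
pos [576.3 331.8  58.9] F [ 0.7  0.1 -0.5] clk 3.95 rot need deg [-0.7  0.4  0. ]
mute along 3.6 lateral [-1.4 -0.2 -0.5]
conf along 3.6 lateral [  -0.8 -100.2   -0.5]
start along 3.6 lateral [  -0.5 -150.2   -0.5]
```

Now feel for contact in small steps.

Call:
arm_command(
  rot=[
    [0, 0, 0],
    [0, 0, 0],
  ],
  slide=[
    [0, 0, -2],
    [0.5, 0, -1.5],
  ],
  gripper=[0, 0],
)

```text
clock: 4.12
eef_pos: [577.4, 332.3, 56.4]
tool_rot: [-3.128, -0.357, 0.0]
force: [-0.6, 0.3, -0.0]
width: -0.1
```

Call:
arm_command(
  rot=[
    [0, 0, 0],
    [0, 0, 0],
  ],
  slide=[
    [0.5, 0, -1.5],
    [0, 0, 0],
  ],
  gripper=[0, 0],
)

```text
clock: 4.28
eef_pos: [577.9, 332.3, 55.2]
tool_rot: [-3.128, -0.357, 0.0]
force: [-1.9, -0.8, 2.3]
width: 0.1
```

Call:
arm_command(
  rot=[
    [0, 0, 0],
    [0, 0, 0],
  ],
  slide=[
    [0.5, 0, -1.5],
    [0.5, 0, -1.5],
  ],
  gripper=[0, 0],
)

```text
clock: 4.45
eef_pos: [578.8, 332.3, 52.7]
tool_rot: [-3.128, -0.358, 0.0]
force: [-3.2, -1.7, 4.8]
width: -0.2
```

Call:
arm_command(
  rot=[
    [0, 0, 0],
  ],
  slide=[
    [0.5, 0, -1.5],
  ],
  gripper=[0],
)

```text
clock: 4.53
eef_pos: [579.3, 332.3, 51.4]
tool_rot: [-3.128, -0.358, 0.0]
force: [-2.9, -0.6, 5.8]
width: -0.4
```

Call:
arm_command(
  rot=[
    [0, 0, 0],
  ],
  slide=[
    [0.3, 0, -1],
  ],
  gripper=[0],
)

```text
clock: 4.62
eef_pos: [579.6, 332.3, 50.6]
tool_rot: [-3.128, -0.358, 0.0]
force: [-4.0, -1.0, 7.3]
width: -0.3
```

```bash
for i in 1; do python3 m.py; done
python3 - <<'E'
from h import *
im,d=get_image('wrist');cv2.imwrite('pics/w2.png',cv2.resize(im[200:380,220:460,::-1],None,fx=3,fy=3))
print(telemetry.read_state()['force'],telemetry.read_state()['eef_pos'])
E
```

```text
pos [579.6 332.3  50.6] F [-4.  -1.   7.3] clk 4.6167 rot need deg [-0.7  0.5  0. ]
mute along -5.3 lateral [-1.6 -0.7 -0.6]
conf along -5.3 lateral [  -1.  -100.7   -0.6]
start along -5.3 lateral [  -0.7 -150.7   -0.6]
[-4.58917821 -1.48896042  6.29776596] [579.54483261 332.27030298  50.60295401]
```

View pics/w2.png

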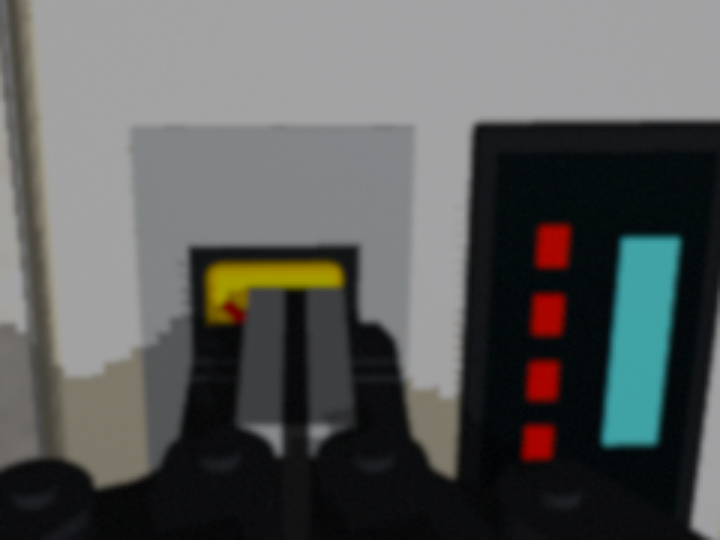

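The wrist view shows the fingertip bearing on the yellow key and sitting about 2 mm towards the display side. Force is about 8 N after about 5 mm of travel, so the key is pressed. Retracting along the normal.

Call:
arm_command(
  rot=[
    [0, 0, 0],
    [0, 0, 0],
    [0, 0, 0],
    [0, 0, 0],
    [0, 0, 0],
  ],
  slide=[
    [-1, 0, 3],
    [-2, 0, 5],
    [-5, 0, 14],
    [-5, 0, 14],
    [0, 0, 0],
  ],
  gripper=[0, 0, 0, 0, 0],
)

```text
clock: 5.08
eef_pos: [566.4, 332.5, 87.0]
tool_rot: [-3.129, -0.358, 0.001]
force: [-0.1, 0.5, 0.1]
width: -0.3
```

Call:
arm_command(
  rot=[
    [0, 0, 0],
    [0, 0, 0],
    [0, 0, 0],
    [0, 0, 0],
    [0, 0, 0],
  ],
  slide=[
    [0, -25, 0],
    [0, -30, 0],
    [0, -25, 0],
    [0, -15, 0],
    [0, 0, 0],
  ],
  gripper=[0, 0, 0, 0, 0],
)

```text
clock: 5.5
eef_pos: [566.5, 238.3, 86.1]
tool_rot: [-3.123, -0.358, 0.004]
force: [0.9, -1.0, -0.1]
width: 0.0
```

```bash
python3 m.py;python3 - <<'E'
from h import *
im,d=get_image('top');cv2.imwrite('pics/t2.png',cv2.resize(im[150:250,170:285,::-1],None,fx=6.9,fy=6,interpolation=cv2.INTER_CUBIC))
E
```

```text
pos [566.5 238.3  86.1] F [ 0.9 -1.  -0.1] clk 5.5 rot need deg [-1.   0.5 -0.3]
mute along 32.7 lateral [-1.5 93.2 -0.3]
conf along 32.7 lateral [-1.  -6.8 -0.4]
start along 32.7 lateral [ -0.7 -56.8  -0.4]
```

View pics/t2.png

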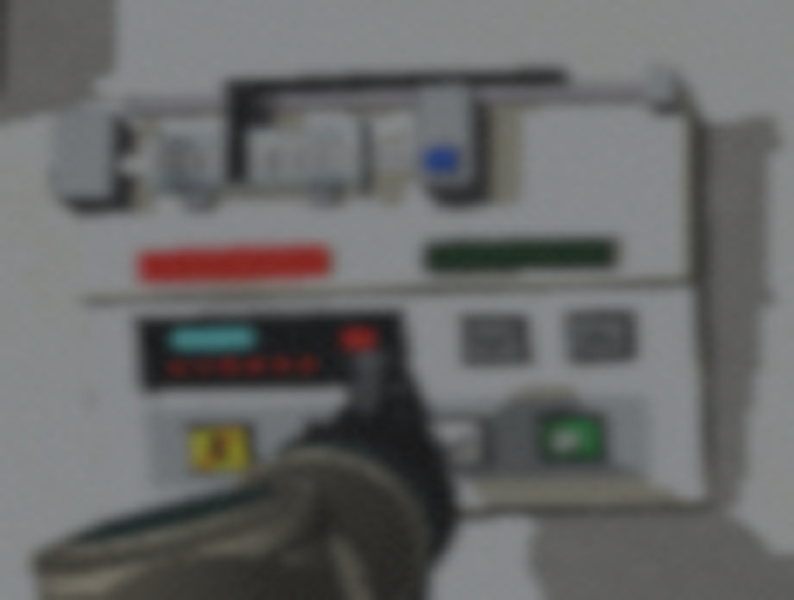

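Run:
```python
from h import *
c=get_calibration('top'); s=telemetry.read_state(); R=Ro.from_euler('xyz',s['tool_rot']).as_matrix()
P=np.array([s['eef_pos'],s['eef_pos']-60*R[:,2],s['eef_pos']-150*R[:,2]])
q=proj(c,P); print(((q-[170,150])*[6.9,6]).round())
im,d=get_image('wrist');cv2.imwrite('pics/w3.png',im[:,:,::-1])
im,d=get_image('scene');cv2.imwrite('pics/s3.png',cv2.resize(im[230:400,320:520,::-1],None,fx=4,fy=3.5))
```

```text
[[417. 449.]
 [390. 473.]
 [345. 514.]]
```

View pics/w3.png

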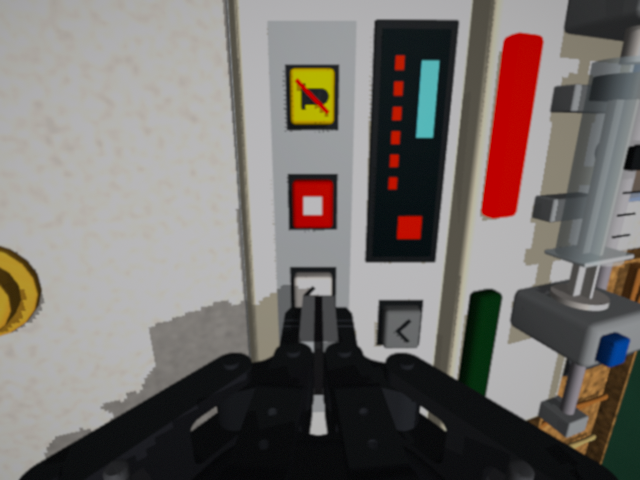

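View pics/s3.png

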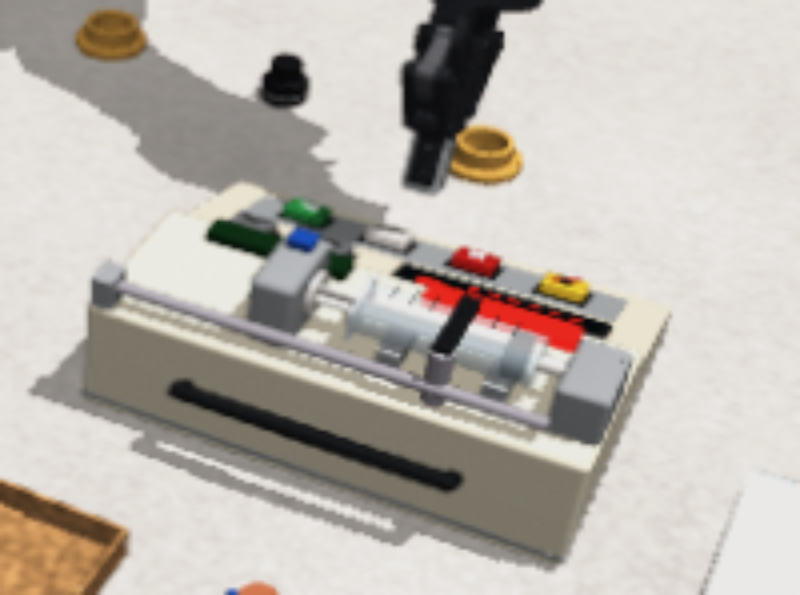

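The wrist view shows the fingertip at the white tick key (315,290). The yellow key is back up and the pump hasn't moved. Descending.

Call:
arm_command(
  rot=[
    [-1, 0.5, -0.3],
    [0, 0, 0],
    [0, 0, 0],
    [0, 0, 0],
  ],
  slide=[
    [2, -3, -8],
    [2, -3, -8],
    [2, 0, -6],
    [0, 0, 0],
  ],
  gripper=[0, 0, 0, 0],
)

```text
clock: 5.98
eef_pos: [572.9, 247.5, 62.7]
tool_rot: [-3.132, -0.35, 0.016]
force: [-0.6, 0.3, -0.4]
width: 0.1
```

```bash
python3 m.py
```

```text
pos [572.9 247.5  62.7] F [-0.6  0.3 -0.4] clk 5.9833 rot need deg [-0.5  0.1 -0.8]
mute along 8.6 lateral [ 0.4 84.1  0.3]
conf along 8.5 lateral [  0.9 -15.9   0.3]
start along 8.6 lateral [  1.2 -65.9   0.3]
```

The y position drifted by +9 mm, so I'm correcting it before going lower.

Call:
arm_command(
  rot=[
    [0, 0, -0.5],
    [0, 0, 0],
    [0, 0, 0],
    [0, 0, 0],
  ],
  slide=[
    [0, -7, 1],
    [0, -6, 0],
    [0, -2, 0],
    [0, 0, 0],
  ],
  gripper=[0, 0, 0, 0],
)

```text
clock: 6.32
eef_pos: [572.3, 235.4, 62.8]
tool_rot: [-3.132, -0.349, 0.012]
force: [0.1, 0.3, 0.7]
width: 0.2
```

```bash
python3 m.py
```

```text
pos [572.3 235.4  62.8] F [0.1 0.3 0.7] clk 6.3167 rot need deg [-0.5  0.  -0.5]
mute along 8.9 lateral [ 0.9 96.2  0.5]
conf along 8.9 lateral [ 1.4 -3.8  0.5]
start along 8.9 lateral [  1.7 -53.8   0.5]
```

Call:
arm_command(
  rot=[
    [0, 0, 0],
    [0, 0, 0],
    [0, 0, 0],
  ],
  slide=[
    [0.5, -3, -2],
    [1, -1.5, -3],
    [0, 0, 0],
  ],
  gripper=[0, 0, 0],
)

```text
clock: 6.57
eef_pos: [574.2, 230.6, 58.9]
tool_rot: [-3.131, -0.351, 0.011]
force: [-0.4, -0.8, -0.8]
width: -0.2
```

```bash
python3 m.py
```

```text
pos [574.2 230.6  58.9] F [-0.4 -0.8 -0.8] clk 6.5667 rot need deg [-0.6  0.1 -0.5]
mute along 4.5 lateral [  0.4 101.    0.4]
conf along 4.5 lateral [0.9 1.  0.3]
start along 4.5 lateral [  1.2 -49.    0.3]
```

Call:
arm_command(
  rot=[
    [0, 0, 0],
    [0, 0, 0],
    [0, 0, 0],
  ],
  slide=[
    [0.5, 0.5, -2],
    [0.5, 0, -1.5],
    [0.5, 0, -1.5],
  ],
  gripper=[0, 0, 0],
)

```text
clock: 6.82
eef_pos: [576.2, 231.2, 54.7]
tool_rot: [-3.13, -0.352, 0.01]
force: [-1.3, -1.8, 1.9]
width: 0.0
```

Call:
arm_command(
  rot=[
    [0, 0, 0],
    [0, 0, 0],
  ],
  slide=[
    [0.5, 0, -1.5],
    [0.5, 0, -1.5],
  ],
  gripper=[0, 0],
)

```text
clock: 6.98
eef_pos: [577.1, 231.2, 52.0]
tool_rot: [-3.131, -0.353, 0.01]
force: [-2.6, -1.0, 5.4]
width: 0.3
```

Call:
arm_command(
  rot=[
    [0, 0, 0],
  ],
  slide=[
    [0.5, 0, -1.5],
  ],
  gripper=[0],
)

```text
clock: 7.07
eef_pos: [577.6, 231.2, 50.6]
tool_rot: [-3.131, -0.353, 0.01]
force: [-3.3, -0.7, 5.3]
width: -0.2
```

Call:
arm_command(
  rot=[
    [0, 0, 0],
  ],
  slide=[
    [0.2, 0, -0.8],
  ],
  gripper=[0],
)

```text
clock: 7.15
eef_pos: [577.9, 231.2, 50.0]
tool_rot: [-3.131, -0.353, 0.01]
force: [-2.6, -1.4, 6.4]
width: -0.1
```

```bash
python3 m.py
python3 - <<'E'
from h import *
im,d=get_image('wrist');cv2.imwrite('pics/w4.png',cv2.resize(im[150:380,180:460,::-1],None,fx=2.6,fy=2.6))
print(telemetry.read_state()['force'],telemetry.read_state()['eef_pos'])
E
```

```text
pos [577.9 231.2  50. ] F [-2.6 -1.4  6.4] clk 7.15 rot need deg [-0.6  0.2 -0.5]
mute along -5.1 lateral [1.000e-01 1.004e+02 2.000e-01]
conf along -5.1 lateral [0.6 0.4 0.2]
start along -5.1 lateral [  0.9 -49.6   0.2]
[-2.1941925  -0.56661523  5.00560034] [577.87760043 231.17994149  49.97308345]
```

View pics/w4.png

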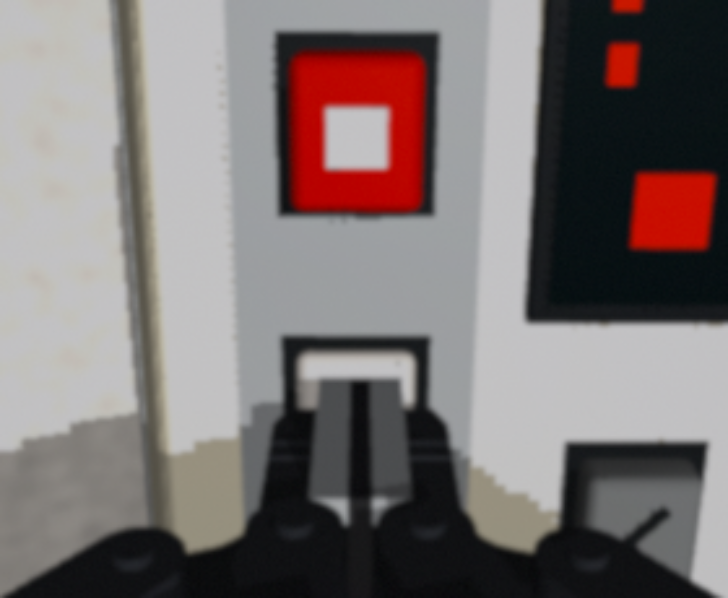

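The fingertip is centred on the depressed white key. The force is about 6 N, so I'll go slightly deeper for margin and then retract.

Call:
arm_command(
  rot=[
    [0, 0, 0],
  ],
  slide=[
    [0.2, 0, -0.6],
  ],
  gripper=[0],
)

```text
clock: 7.28
eef_pos: [578.0, 231.2, 49.7]
tool_rot: [-3.131, -0.354, 0.011]
force: [-6.4, -1.3, 14.0]
width: 0.0
```

Call:
arm_command(
  rot=[
    [0, 0, 0],
    [0, 0, 0],
    [0, 0, 0],
    [0, 0, 0],
    [0, 0, 0],
  ],
  slide=[
    [-1, 0, 3],
    [-2, 0, 5],
    [-5, 0, 12],
    [-4, 0, 10],
    [0, 0, 0],
  ],
  gripper=[0, 0, 0, 0, 0],
)

```text
clock: 7.7
eef_pos: [565.6, 232.0, 79.9]
tool_rot: [-3.131, -0.353, 0.012]
force: [-0.3, 0.6, -0.0]
width: -0.0
```

Call:
arm_command(
  rot=[
    [-0.5, 0, -0.5],
    [0, 0, 0],
    [0, 0, 0],
    [0, 0, 0],
    [0, 0, 0],
  ],
  slide=[
    [0, -17, 0],
    [0, -17, 0],
    [0, -12, 0],
    [0, -4, 0],
    [0, 0, 0],
  ],
  gripper=[0, 0, 0, 0, 0],
)

```text
clock: 8.12
eef_pos: [566.4, 183.1, 78.6]
tool_rot: [-3.137, -0.354, 0.008]
force: [-0.3, 0.9, 0.9]
width: -0.2
```

```bash
python3 m.py
python3 - <<'E'
from h import *
im,d=get_image('wrist');cv2.imwrite('pics/w5.png',im[:,:,::-1])
E
python3 m.py
```

```text
pos [566.4 183.1  78.6] F [-0.3  0.9  0.9] clk 8.1167 rot need deg [-0.3  0.3 -0.2]
mute along 25.8 lateral [  1.  148.4   0.7]
conf along 25.8 lateral [ 1.5 48.4  0.6]
start along 25.8 lateral [ 1.8 -1.6  0.7]
pos [566.3 183.6  78.5] F [ 0.9 -0.5 -0.5] clk 8.1667 rot need deg [-0.3  0.3 -0.3]
mute along 25.8 lateral [  1.  147.9   0.7]
conf along 25.7 lateral [ 1.6 47.9  0.7]
start along 25.8 lateral [ 1.9 -2.1  0.7]
```

View pics/w5.png

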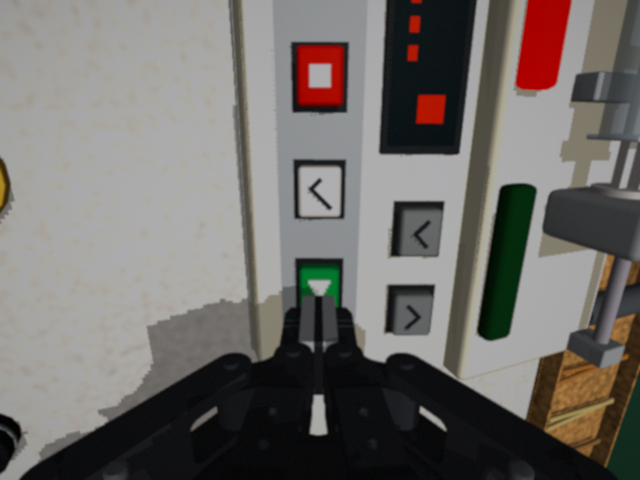

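The white key bottomed out at about 15 N, below the 20 N limit, and has sprung back. The fingertip is now at the green key (320,285). This time I'll stop about 0.5 mm shallower.

Call:
arm_command(
  rot=[
    [0, 0, 0],
    [0, 0, 0],
    [0, 0, 0],
    [0, 0, 0],
  ],
  slide=[
    [3, -1, -6],
    [3, -1, -6],
    [2, -1, -5],
    [0, 0, 0],
  ],
  gripper=[0, 0, 0, 0],
)

```text
clock: 8.5
eef_pos: [575.0, 185.4, 60.4]
tool_rot: [-3.132, -0.354, 0.011]
force: [0.5, -0.3, -0.6]
width: -0.3
```

```bash
python3 m.py
```

```text
pos [575.  185.4  60.4] F [ 0.5 -0.3 -0.6] clk 8.5 rot need deg [-0.5  0.3 -0.5]
mute along 5.8 lateral [ -0.8 146.1   0. ]
conf along 5.7 lateral [-0.3 46.1 -0. ]
start along 5.8 lateral [ 0.  -3.9 -0. ]
```

Call:
arm_command(
  rot=[
    [0, 0, 0],
    [0, 0, 0],
    [0, 0, 0],
  ],
  slide=[
    [0, -2, 0],
    [0, -2, -2],
    [0, 0, 0],
  ],
  gripper=[0, 0, 0],
)

```text
clock: 8.75
eef_pos: [574.7, 184.0, 58.0]
tool_rot: [-3.13, -0.353, 0.013]
force: [0.3, -0.1, -0.2]
width: -0.1
```

```bash
python3 m.py
```

```text
pos [574.7 184.   58. ] F [ 0.3 -0.1 -0.2] clk 8.75 rot need deg [-0.6  0.2 -0.7]
mute along 3.6 lateral [  0.3 147.6   0.4]
conf along 3.6 lateral [ 0.8 47.6  0.4]
start along 3.6 lateral [ 1.1 -2.4  0.4]
```

Call:
arm_command(
  rot=[
    [0, 0, 0],
    [0, 0, 0],
    [0, 0, 0],
  ],
  slide=[
    [0, -2, 0],
    [0.5, -0.5, -1.5],
    [0.5, 0, -1.5],
  ],
  gripper=[0, 0, 0],
)

```text
clock: 9.0
eef_pos: [575.7, 181.9, 55.6]
tool_rot: [-3.13, -0.354, 0.014]
force: [0.2, -0.2, -1.1]
width: 0.1
```

Call:
arm_command(
  rot=[
    [0, 0, 0],
    [0, 0, 0],
  ],
  slide=[
    [0.5, 0, -1.5],
    [0.5, 0, -1.5],
  ],
  gripper=[0, 0],
)

```text
clock: 9.17
eef_pos: [576.7, 182.0, 52.8]
tool_rot: [-3.129, -0.354, 0.014]
force: [-2.3, -0.3, 4.5]
width: 0.0
```

```bash
python3 m.py
```

```text
pos [576.7 182.   52.8] F [-2.3 -0.3  4.5] clk 9.1667 rot need deg [-0.7  0.3 -0.7]
mute along -1.9 lateral [1.000e-01 1.496e+02 3.000e-01]
conf along -2.0 lateral [ 0.6 49.6  0.3]
start along -1.9 lateral [ 0.9 -0.4  0.3]
```

Call:
arm_command(
  rot=[
    [0, 0, 0],
  ],
  slide=[
    [0.5, 0, -1.5],
  ],
  gripper=[0],
)

```text
clock: 9.25
eef_pos: [577.2, 182.0, 51.4]
tool_rot: [-3.129, -0.355, 0.014]
force: [-2.7, -0.3, 5.1]
width: -0.2
```

Call:
arm_command(
  rot=[
    [0, 0, 0],
  ],
  slide=[
    [0.3, 0, -1.0],
  ],
  gripper=[0],
)

```text
clock: 9.33
eef_pos: [577.5, 182.0, 50.6]
tool_rot: [-3.129, -0.355, 0.013]
force: [-2.1, -0.7, 5.6]
width: -0.2
```

```bash
python3 m.py
python3 - <<'E'
from h import *
im,d=get_image('wrist');cv2.imwrite('pics/w6.png',cv2.resize(im[150:380,180:460,::-1],None,fx=2.6,fy=2.6))
E
python3 m.py|head -1
```

```text
pos [577.5 182.   50.6] F [-2.1 -0.7  5.6] clk 9.3333 rot need deg [-0.7  0.3 -0.7]
mute along -4.4 lateral [1.000e-01 1.497e+02 4.000e-01]
conf along -4.4 lateral [ 0.6 49.7  0.3]
start along -4.4 lateral [ 0.9 -0.3  0.3]
pos [577.6 181.9  50.5] F [-2.  -0.2  6. ] clk 9.3833 rot need deg [-0.7  0.3 -0.7]
```

View pics/w6.png

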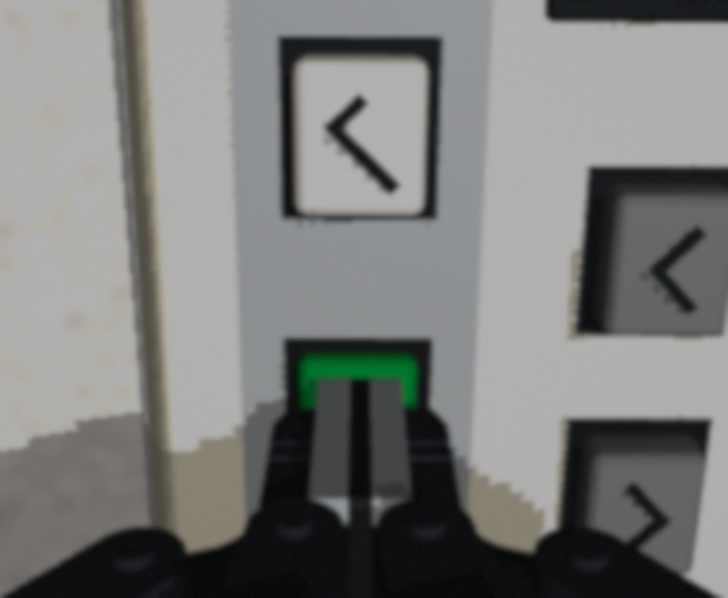

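The green key is down about 4.5 mm at about 6 N, past the 3 mm threshold. Retracting and lifting clear.

Call:
arm_command(
  rot=[
    [0, 0, 0],
    [0, 0, 0],
    [0, 0, 0],
    [0, 0, 0],
    [0, 0, 0],
  ],
  slide=[
    [-1, 0, 3],
    [-2, 0, 5],
    [-5, 0, 14],
    [-8, 0, 22],
    [-10, 0, 28],
  ],
  gripper=[0, 0, 0, 0, 0],
)

```text
clock: 9.8
eef_pos: [549.8, 180.5, 119.0]
tool_rot: [-3.133, -0.347, 0.014]
force: [0.7, -0.0, -0.3]
width: 0.0
```

Call:
arm_command(
  rot=[
    [0, 0, 0],
    [0, 0, 0],
    [0, 0, 0],
    [0, 0, 0],
    [0, 0, 0],
  ],
  slide=[
    [-20, -15, 20],
    [-20, -20, 20],
    [-15, -20, 10],
    [-5, -10, 5],
    [0, 0, 0],
  ],
  gripper=[0, 0, 0, 0, 0],
)

```text
clock: 10.22
eef_pos: [487.5, 116.6, 181.1]
tool_rot: [-3.13, -0.354, 0.017]
force: [0.2, -0.3, -0.3]
width: -0.1
```

Call:
arm_command(
  rot=[
    [0, 0, 0],
    [0, 0, 0],
    [0, 0, 0],
    [0, 0, 0],
    [0, 0, 0],
  ],
  slide=[
    [0, 0, 0],
    [0, 0, 0],
    [0, 0, 0],
    [0, 0, 0],
    [0, 0, 0],
  ],
  gripper=[0, 0, 0, 0, 0],
)

```text
clock: 10.63
eef_pos: [489.4, 119.3, 180.2]
tool_rot: [-3.127, -0.354, 0.017]
force: [0.0, -0.3, 0.6]
width: -0.1
```

```bash
python3 m.py|head -1
python3 - <<'E'
from h import *
im,d=get_image('scene');cv2.imwrite('pics/s7.png',im[:,:,::-1])
im,d=get_image('top');cv2.imwrite('pics/t7.png',cv2.resize(im[130:310,150:450,::-1],None,fx=2.6,fy=2.6))
a=cv2.imread('pics/scene0.png')[270:390,330:490].astype(int);b=cv2.imread('pics/s7.png')[270:390,330:490].astype(int)
print(abs(a-b).mean())
E
```

```text
pos [489.4 119.3 180.2] F [ 0.  -0.3  0.6] clk 10.6333 rot need deg [-0.8  0.3 -1. ]
2.5199131944444444
```

View pics/s7.png

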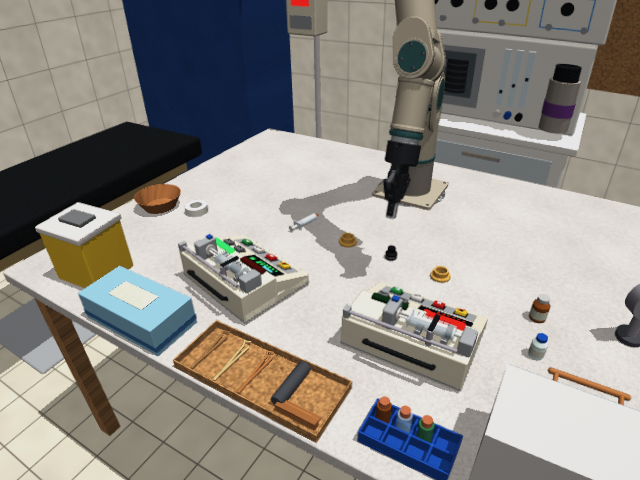

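View pics/t7.png

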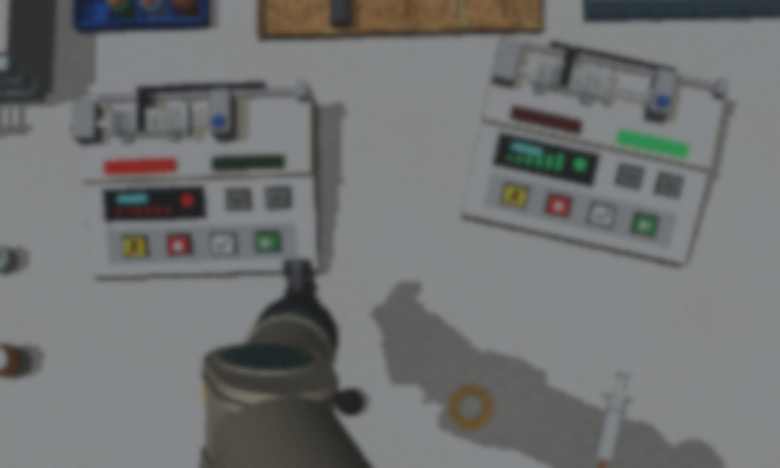

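Both pumps and all the loose items are where they started, the keys are all up, and the arm is clear.

```bash
python3 -c "
from cell import ctrl
print(ctrl.finish_job())"
```

```text
the job is handed in; nothing more can be done
None
```

I pressed the yellow mute, white confirm and green start keys, in that order, on the alarm pump (the left one seen from the robot). I used the closed fingertip along the panel normal and let each key spring back before the next. The job was handed in at about 10.7 s.

| Key | Travel | Force |
|---|---|---|
| Yellow mute | about 5 mm | about 8 N |
| White confirm | fully down, reached its stop | about 15 N peak |
| Green start | about 4.5 mm | about 6 N |

- **White key:** after about 5 mm of travel at about 6 N I went slightly deeper to be sure, and that took it to its stop. The 15 N peak was harder than intended but below the 20 N limit.
- **Last checks:** both pumps and the loose items in view look unmoved. All the keys look up, the arm is clear and the wrist force is about zero. I confirmed the presses only from force and travel, since there is no direct key reading.
- **Lamp still red:** the alarm pump's red lamp and display had not changed in the last pictures. I assumed they do not react to the keys in this simulation, but I can't confirm that.

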